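Hang the spare G-clamp on the clamp carousel

ROBOT

A 6-joint arm with a two-finger parallel gripper is mounted at the origin on a cart in front of the work surface, level with it; the furniture and walls round the work are solid. World frame = base frame: x ahead of the robot, y to its left, z up, the work surface at z = 0. Lengths are in m, angles in rad, forces in N, time in s.
With the tool pointing down it reaches from about 0.325 to 1 m from the base axis. Payload 5.1 kg.
Tool frame: the origin (TCP) lies on the centre line of the jaws, within the pads' length; the fingertips stand 14 mm ahead of it and the grasp point (between the pads) lies 5 mm behind it; z points along the fingers, y is the direction in which the jaws open and shut (so a half turn about z gives the same grasp; the last joint's range is limited). The gripper opens to 85 mm and grips with 20 to 120 N. Pads are 22 mm wide; open, the fingers measure 114 mm over their backs; the gripper's body (76 mm by 85 mm) begins 54 mm behind the grasp point. The pads swing forward as they close: fully open they stand 13 mm farther back than shut.
Start: joints at [-1.227, 0.124, 1.65, -0, 1.367, -0.083], TCP at [0.269, -0.592, 0.245] pointing down, gripper open.
Joint ranges: [-2.61, 2.61], [-1.02, 2.33], [0.03, 2.71], [-1.35, 4.49], [0.32, 2.68], [-2.91, 2.91]. Speed limits (rad/s): [2.57, 2.57, 3.14, 3.14, 3.14, 3.14].

INTERFACE

Orientations are given as a unit quaternion [x, y, z, w].
In Python, from station import env, optics gives the robot as it stands.
- The arm moves only by the tool drive_tool, never from a script. Its argument "deltas" is one flat list of numbers, 7 for each row, row after row: the shift along the tool's x, y, z in m, then the turn, a rotation vector about the tool's x, y, z in degrees, then the finger opening in m, from 0 to 0.0854. A call has 1 to 20 rows; each row shifts and turns the commanded pose from where the row before left it, along the tool's axes as they then stand; what a row does not reach is not made up. A row lasts 1/8 s, in which the tool goes at most 62.5 mm and 10.7 degrees, less where a joint would pass 70% of its speed; a pose out of reach is approached as far as the arm can. A call is refused whole if a number of a shift passes 0.0625 or a number of a turn 10.7, either way. A call with a gripper value outside its range is refused whole. The fingers move at their own pace and stop on an object; "force" is the grip in N (left out, the last holds). Time passes only in rows, so rows that do not move let the fingers close. It gives the time, the measured TCP pose, the force and the opening at its end, in the units of the state.
- env.get_state(): the state, without advancing time (a new reading comes with each control period).
- optics.grab_frame(name): name is "scene" or "top" or "wrist"; returns a dict with "image" (420x560x3 uint8, red, green, blue), "camera_matrix" (3x3 intrinsics, pixels), "D" ([k1, k2, p1, p2, k3] as OpenCV has them; the pictures are not rectified), "R" (3x3) and "t" (3): a world point X has camera coordinates R X + t; the wrist camera has in their place "T_tool_cam" (4x4, takes a point from camera to tool coordinates, whose origin is the TCP and whose axes are the flange's). Camera axes: x right, y down, z forward; pixel columns grow to the right and rows downward; lengths in m; the calibration is good to about 2 mm. A picture is of the moment at which its call begins: read the wrist's pose just before it. There is no depth.
- env.finish_job(): hands the job in, once; it reports no verdict.
The state is a dict: "t": time; "joints": joint angles; "dq": joint speeds; "effort": joint torques, N m; "tool_pos": TCP position; "tool_rot": TCP orientation; "contact_force": force on the tool from outside, world axes, zero at the start; "ft_torque": the same for the moment, N m; "finger_gap": finger opening in m.
Only numpy, scipy, OpenCV 4.12 (cv2) and the standard library are available. Lean on these libraries where they do the work, as an engineer would, in place of code of your own. Each camera call takes 0.05 s, during which the arm holds its last target. There are 200 camera calls.

TASK

The tacked work piece no longer needs its clamp. Turn the clamp carousel until the empty arm points at you, in line with the yellow loading pointer on its foot; then lift the clamp off the work piece and hang it by its back on that empty arm, between shoulder and lip, and leave the arm facing the pointer. The three clamps already hung must stay on their arms, and the work piece, paint tin, tape measure and welding magnet must stay where they are.

Things in the scene. Friction and masses are not known exactly. Their poses are not given: they have to be found in the camera images.
- clamp_grip (a point): dark G-clamp to hang, 0.56 to 0.84 kg, open side down over the work piece's upright. Point: middle of its back, 37 mm above its centre of mass; grip it from above across the 18 mm thickness. Axes: x along the back toward the T-handle, y up, z level through the thickness. The back is 22 mm high, straight from x -35 to +21 mm. The clamp reaches from x -61 (anvil) to +104 mm (handle end)
- clamp_saddle (a point): underside of the same back, 11 mm below clamp_grip: it rests on the upright now, on the seat when hung. Same axes
- clamp_mouth (a point): middle of the same clamp's mouth, 87 mm below clamp_grip's height and 10 mm toward the anvil, between anvil and screw pad, 44 mm apart along x: a plate or arm enters here from below. Same axes. The legs outside it (69 mm apart inside) end 12 mm lower; the T-bar, 106 mm from here along +x, ends 35 mm lower. The screw is fixed
- empty_seat (a point): the empty arm: middle of the top of its black rubber seat, 130 mm from the carousel's axis, 155 mm above the bench. Axes: x outward along the arm, y across it (counter-clockwise from above), z up. Seat 18 mm wide, from x -34 mm (inner shoulder, stands 6 mm above it) to x +34 mm (upturned lip, 8 mm thick, stands 18 mm above it): a wide-open gripper would strike the lip
- empty_bar (a point): middle of the empty arm's plain blue bar, 62 mm from the axis and 9 mm below seat level: bar 16 mm wide, 14 mm high, from hub to shoulder (90 mm from the axis). Push it or another arm sideways here with shut fingertips. Four such arms at right angles, the other three loaded. They turn all the way round either way, friction 0.25 N m, no detent, and stay where left. Axes as empty_seat
- rotor (a joint): turn of the four-armed blue rotor since the start, rad, counter-clockwise from above; reads 0 at the start, wherever the empty arm then points
- hub_top (a point): top of the hub's end cap, on the carousel's axis, 175 mm above the bench; same axes as empty_seat. Hub radius 32 mm at arm level
- loading_mark (a point): where empty_seat must come: a point 155 mm above the bench over the yellow pointer that sticks out of the carousel's fixed round foot (radius 105 mm; pointer tip at 151 mm) on the side facing the robot. Its x axis points from here to the carousel's axis, z up
- hung_clamp_a_top (a point): clamp like the one to hang, loose, already hung on the arm 90 deg counter-clockwise of the empty one; same point and axes as clamp_grip, its handle toward counter-clockwise; about 166 mm above the bench
- hung_clamp_b_top (a point): the same, on the arm opposite the empty one
- hung_clamp_c_top (a point): the same, on the arm 270 deg counter-clockwise of the empty one
- work_top (a point): the work piece, loose, 1.3 kg: steel base plate 120 x 110 x 10 mm with an upright plate 100 (x) x 6 (y) x 120 mm high along its middle, small gusset on one side. The point is the middle of the upright's top edge, 130 mm above the bench; x along the upright, y across it
- tin_mid (a point): paint tin, grey-white, 104 mm diameter, 128 mm high, loose; the point is at its middle, half-way up
- tape_mid (a point): yellow tape measure, 36 x 80 x 63 mm high, loose; point half-way up
- magnet_mid (a point): red triangular welding magnet lying flat, 68 x 110 x 16 mm, loose; point half-way up

How it is judged:
By the outcome, as a careful person would: the job done as asked, in the order asked, and still so for the second after the job is handed in, with the robot touching nothing.
It also fails if it takes over 72 s, if anything falls off the work surface, if the arm or the gripper's body presses on something with over 40 N, if the wrist force passes 120 N, or if a joint passes its speed limit or range.

## Working session

There is one attempt and no reset: what is moved stays moved. The work goes in short steps, Python scripts to look and compute and a tool call to move; the robot and the scene stay as the last step left them, time stands still between calls to the robot, and variables do not carry over. Pictures are saved under pics/ and viewed, about 8 in all and at most 12, crops included, and the job is handed in when it is done.

Besides the shell and the picture viewer there is one more tool, called after "Call:" as name(argument=value, ...) on one line, values as JSON. drive_tool: Moves the arm, as the interface text tells. Its arguments: {"type":"object","properties":{"deltas":{"type":"array","items":{"type":"number"}},"force":{"type":"number"}},"required":["deltas"]}

```bash
ls; mkdir -p pics; python3 - <<'E'
from station import env, optics
import cv2, pickle, numpy as np
s=env.get_state(); print(s)
for n in ("scene","top"):
    f=optics.grab_frame(n); pickle.dump(f,open(f"{n}0.pkl","wb"))
    cv2.imwrite(f"pics/{n}0.png",f["image"][:,:,::-1])
    print(n,f["camera_matrix"],f["D"],-f["R"].T@f["t"],f["R"])
E
```

```text
pics
{'t': 0.0, 'joints': array([-1.22659915e+00,  1.24499145e-01,  1.65167601e+00, -7.41427699e-06,
        1.36748770e+00, -8.26190739e-02]), 'dq': array([-0.00026348, -0.0007618 , -0.00173106,  0.00141687,  0.00194809,
        0.00047804]), 'effort': array([ 1.68291928e-03, -4.23602057e+01, -3.65449762e+01,  1.81029559e-04,
        6.83558173e-03,  2.11890989e-05]), 'tool_pos': array([ 0.26884781, -0.59115775,  0.24405565]), 'tool_rot': array([ 9.77314096e-01,  2.11792557e-01, -1.38593008e-04, -1.02578525e-03]), 'contact_force': array([ 0.26120926, -0.24288229, -0.04471216]), 'ft_torque': array([ 0.00258164, -0.04202754,  0.01042105]), 'finger_gap': 0.08542367877963797}
scene [[450.69527314   0.         279.71836079]
 [  0.         450.69527314 209.34674784]
 [  0.           0.           1.        ]] [-0.11559287  0.          0.          0.          0.        ] [-0.20341573  0.41010831  1.23594335] [[-0.41739059 -0.90854555  0.01816819]
 [-0.7181258   0.31752759 -0.61925081]
 [ 0.55684866 -0.27151651 -0.78498303]]
top [[446.49756579   0.         283.31478364]
 [  0.         446.49756579 214.46079329]
 [  0.           0.           1.        ]] [-0.1286225  0.         0.         0.         0.       ] [0.37535391 0.01714462 1.22793206] [[-0.02197419 -0.999449   -0.02487642]
 [-0.98454504  0.02595741 -0.17319722]
 [ 0.17374751  0.02068609 -0.98457295]]
```

View pics/scene0.png

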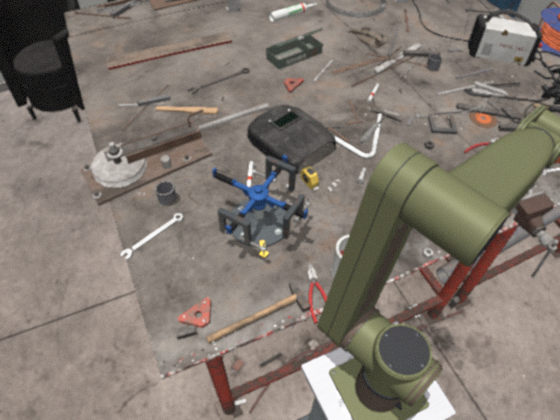

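View pics/top0.png

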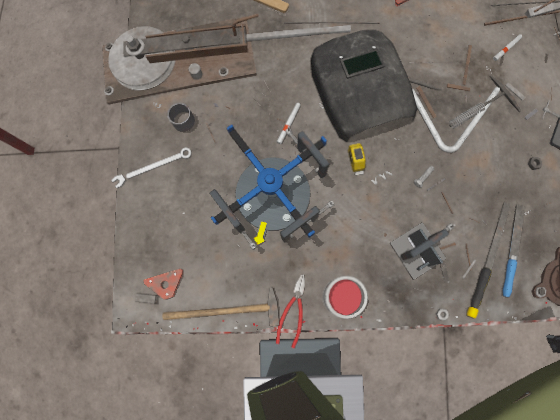

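Scene: arm occludes the right. Top: hub at (270,180), empty arm toward (232,128), loaded arms toward (325,140), (312,235), (215,220); pointer (261,233); work piece with clamp (420,248); tin (346,297); tape (358,157); magnet (164,284). I'll make enlarged crops next.

```bash
cat > h.py <<'E'
import numpy as np, cv2, pickle
from scipy.spatial.transform import Rotation as Rn
def ray(f,uv):
    p=cv2.undistortPoints(np.array(uv,float).reshape(-1,1,2),f["camera_matrix"],f["D"]).reshape(-1,2)
    d=np.c_[p,np.ones(len(p))]@f["R"]; return -f["R"].T@f["t"], d
def onz(f,uv,z):
    c,d=ray(f,uv); return c+d*((z-c[2])/d[:,2])[:,None]
def proj(f,X):
    return cv2.projectPoints(np.array(X,float).reshape(-1,3),cv2.Rodrigues(f["R"])[0],f["t"],f["camera_matrix"],f["D"])[0].reshape(-1,2)
def wrist(env,optics):
    s=env.get_state(); f=optics.grab_frame("wrist")
    M=np.eye(4); M[:3,:3]=Rn.from_quat(s["tool_rot"]).as_matrix(); M[:3,3]=s["tool_pos"]
    C=M@f["T_tool_cam"]; f["R"]=C[:3,:3].T; f["t"]=-f["R"]@C[:3,3]; return f,s
E
python3 - <<'E'
from h import *
f=pickle.load(open("top0.pkl","rb")); im=f["image"][:,:,::-1]
a=cv2.resize(im[115:265,190:350],None,fx=4,fy=4,interpolation=cv2.INTER_CUBIC)[:, :]
b=cv2.resize(im[205:295,380:480],None,fx=4,fy=4,interpolation=cv2.INTER_CUBIC)
cv2.imwrite("pics/a.png",cv2.resize(a,(640,600)));
B=np.zeros((600,400,3),np.uint8);B[:360]=b
g=pickle.load(open("scene0.pkl","rb"));c=g["image"][140:270,200:330,::-1];
cv2.imwrite("pics/b.png",b)
def blobs(lo,hi,roi,z,n):
    hsv=cv2.cvtColor(f["image"],cv2.COLOR_RGB2HSV); m=cv2.inRange(hsv,lo,hi); k=np.zeros_like(m); r=roi; k[r[1]:r[3],r[0]:r[2]]=m[r[1]:r[3],r[0]:r[2]]
    N,L,S,C=cv2.connectedComponentsWithStats(k); i=1+S[1:,4].argmax(); print(n,C[i],S[i],onz(f,C[i],z)[0]); return L==i
y=blobs((20,140,120),(35,255,255),(245,215,275,250),0.01,"pointer")
blobs((20,140,120),(35,255,255),(340,135,375,180),0.063,"tape")
blobs((0,120,80),(8,255,255),(320,270,375,320),0.12,"tin")
blobs((0,120,80),(8,255,255),(140,265,190,305),0.016,"magnet")
print("hub",onz(f,[270,180],.175)); print("empty end",onz(f,[232,128],.165),"foot",onz(f,[273,190],.0))
E
```

```text
pointer [260.37748344 233.29139073] [254 222  13  23 151] [0.53928265 0.10708638 0.01      ]
tape [357.46153846 156.93665158] [349 143  17  27 221] [ 0.73419857 -0.16322008  0.063     ]
tin [332.57142857 288.42857143] [332 286   3   6   7] [ 0.38338385 -0.07642391  0.12      ]
magnet [148.55882353 280.94117647] [146 277   7   9  34] [0.41359671 0.41685867 0.016     ]
hub [[0.64709878 0.06977901 0.175     ]]
empty end [[0.78823066 0.16432215 0.165     ]] foot [[0.66292026 0.07052406 0.        ]]
```

View pics/a.png

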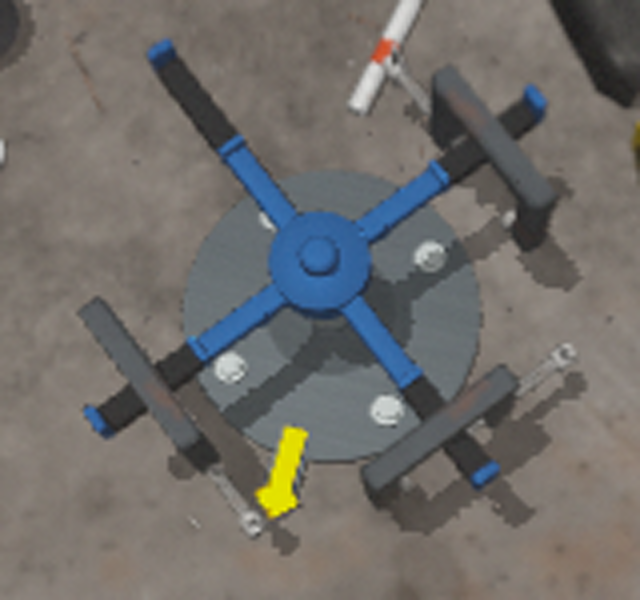

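View pics/b.png

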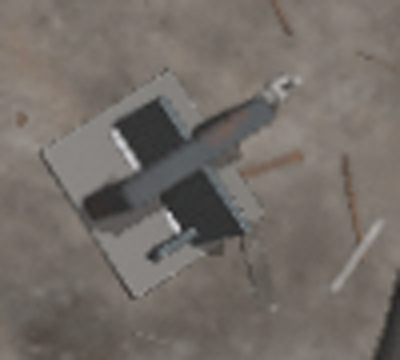

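Crops (4x): a – cap at full-frame (269.8,179), empty arm's lip (230.3,127.5), pointer tip (257.5,244), hung clamps' handles point CCW. b – clamp back runs from anvil (403.7,256) to handle (451,226), across the upright. Now I'll get axis, arm angle and pointer angle numerically.

```bash
cat > meas.py <<'E'
from h import *
def pointer(f,ax):
    hsv=cv2.cvtColor(f["image"],cv2.COLOR_RGB2HSV); m=cv2.inRange(hsv,(20,140,120),(35,255,255))
    m[:215]=0;m[255:]=0;m[:,:240]=0;m[:,280:]=0
    v,u=np.nonzero(m); P=onz(f,np.c_[u,v],.01)[:,:2]; d=P-ax; 
    w,V=np.linalg.eigh(np.cov(P.T)); e=V[:,1]; 
    return P.mean(0),np.degrees(np.arctan2(*(P.mean(0)-ax)[::-1])),np.degrees(np.arctan2(e[1],e[0])),np.linalg.norm(d,axis=1).max()
def blue(f,ax,z=.15):
    hsv=cv2.cvtColor(f["image"],cv2.COLOR_RGB2HSV); m=cv2.inRange(hsv,(100,120,50),(125,255,255))
    m[:100]=0;m[270:]=0;m[:,:180]=0;m[:,350:]=0
    v,u=np.nonzero(m); P=onz(f,np.c_[u,v],z)[:,:2]-ax
    return P
def arms(f,ax):
    out=[]
    P=blue(f,ax,.153); r=np.linalg.norm(P,axis=1); a=np.degrees(np.arctan2(P[:,1],P[:,0]))
    s=(r>42)&(r<88); th=np.degrees(np.angle(np.exp(4j*np.radians(a[s])).mean()))/4  # mod 90
    Q=blue(f,ax,.173); r=np.linalg.norm(Q,axis=1); a=np.degrees(np.arctan2(Q[:,1],Q[:,0])); s=r>150
    for k in range(4):
        d=(a-(th+90*k)+180)%360-180; q=s&(abs(d)<12); out.append((round(th+90*k,1),q.sum(),Q[q].mean(0).round(4) if q.sum() else None, round(th+90*k+d[q].mean(),1) if q.sum() else None, r[q].mean().round(4) if q.sum() else None))
    return out
E
python3 - <<'E'
from meas import *
f=pickle.load(open("top0.pkl","rb")); g=pickle.load(open("scene0.pkl","rb"))
ax=onz(f,[269.8,179],.175)[0,:2]; print("axis cap",ax)
P=blue(f,ax,.153); r=np.linalg.norm(P,axis=1)
print(pointer(f,ax)); A=arms(f,ax); print(A)
L=np.array([x[2] for x in A]); print("mean of lips + axis",L.mean(0)+ax)
# two-view check of cap in scene
print("cap in scene proj",proj(g,[*ax,.175]), "lip emp",proj(g,[*(A[0][2]+ax),.173]))
pa,pb=onz(f,[[403.7,256.2],[451,226]],.152); print("clamp ends",pa,pb)
E
```

```text
axis cap [0.64962128 0.07022542]
(array([0.53931814, 0.10707874]), np.float64(161.52504082357515), np.float64(162.08641244131806), np.float64(0.147308594879043))
[(np.float64(nan), np.int64(0), None, None, None), (np.float64(nan), np.int64(0), None, None, None), (np.float64(nan), np.int64(0), None, None, None), (np.float64(nan), np.int64(0), None, None, None)]meas.py:16: RuntimeWarning: Mean of empty slice.
  s=(r>42)&(r<88); th=np.degrees(np.angle(np.exp(4j*np.radians(a[s])).mean()))/4  # mod 90
  ret = ret.dtype.type(ret / rcount)
Traceback (most recent call last):
TypeError: unsupported operand type(s) for +: 'NoneType' and 'NoneType'
```

Units slip (mm vs m).

```bash
sed -i 's/r>42/r>.042/;s/r<88/r<.088/;s/r>150/r>.150/' meas.py
python3 - <<'E'
from meas import *
f=pickle.load(open("top0.pkl","rb")); g=pickle.load(open("scene0.pkl","rb"))
ax=onz(f,[269.8,179],.175)[0,:2]
for i in range(3):
    A=arms(f,ax); L=np.array([x[2] for x in A],float); print(ax,A); ax=ax+0.7*L.mean(0)
print(pointer(f,ax))
print("cap in scene proj",proj(g,[*ax,.175]), "lip emp",proj(g,[*(A[0][2]+ax),.173]))
pa,pb=onz(f,[[403.7,256.2],[451,226]],.152); print("clamp ends",pa,pb)
E
```

```text
[0.64962128 0.07022542] [(np.float64(35.6), np.int64(25), array([0.1368, 0.0981]), np.float64(35.7), np.float64(0.1684)), (np.float64(125.6), np.int64(20), array([-0.0956,  0.1379]), np.float64(124.7), np.float64(0.1679)), (np.float64(215.6), np.int64(25), array([-0.1341, -0.0956]), np.float64(215.5), np.float64(0.1647)), (np.float64(305.6), np.int64(25), array([ 0.098 , -0.1336]), np.float64(306.2), np.float64(0.1658))]
[0.65051378 0.07141542] [(np.float64(35.7), np.int64(25), array([0.1359, 0.097 ]), np.float64(35.5), np.float64(0.167)), (np.float64(125.7), np.int64(20), array([-0.0965,  0.1367]), np.float64(125.2), np.float64(0.1674)), (np.float64(215.7), np.int64(25), array([-0.1349, -0.0968]), np.float64(215.6), np.float64(0.1661)), (np.float64(305.7), np.int64(25), array([ 0.0971, -0.1348]), np.float64(305.8), np.float64(0.1662))]
[0.65079378 0.07178292] [(np.float64(35.7), np.int64(25), array([0.1356, 0.0966]), np.float64(35.5), np.float64(0.1665)), (np.float64(125.7), np.int64(20), array([-0.0968,  0.1363]), np.float64(125.4), np.float64(0.1673)), (np.float64(215.7), np.int64(25), array([-0.1352, -0.0971]), np.float64(215.7), np.float64(0.1666)), (np.float64(305.7), np.int64(25), array([ 0.0968, -0.1352]), np.float64(305.6), np.float64(0.1664))]
(array([0.53931814, 0.10707874]), np.float64(162.49037018837961), np.float64(162.08641244131806), np.float64(0.14797503320138966))
cap in scene proj [[257.66585456 188.79665753]] lip emp [[213.80728341 169.31181902]]
clamp ends [ 0.45513866 -0.2489762   0.152     ] [ 0.52554044 -0.37203165  0.152     ]
```

```bash
cat > plan.py <<'E'
import sys,numpy as np
from scipy.spatial.transform import Rotation as Rn
def state():
    from station import env
    s=env.get_state(); M=Rn.from_quat(s["tool_rot"]).as_matrix()
    return np.r_[s["tool_pos"],np.degrees(np.arctan2(M[1,0],M[0,0]))]
def rows(p,wps,gap):
    """p=[x,y,z,yaw]; wps: list of absolute [x,y,z,yaw]; one row each, tool pointing down"""
    out=[];p=np.array(p,float)
    for w in wps:
        c,s=np.cos(np.radians(p[3])),np.sin(np.radians(p[3])); d=np.array(w[:3])-p[:3]
        r=[round(x,4) for x in (c*d[0]+s*d[1], s*d[0]-c*d[1], -d[2])]; t=round(-(((w[3]-p[3])+180)%360-180),1)
        p[0]+=c*r[0]+s*r[1]; p[1]+=s*r[0]-c*r[1]; p[2]-=r[2]; p[3]-=t
        out.append(r+[0,0,t,gap])
    print("\n".join(",".join(f"{x:g}" for x in o) for o in out)); print("end",p.round(4)); return p
def line(a,b,n):
    a=np.array(a,float);b=np.array(b,float); b[3]=a[3]+((b[3]-a[3])+180)%360-180
    return [a+(b-a)*k/n for k in range(1,n+1)]
E
python3 - <<'E'
from plan import *
p=state();print(p); rows(p,line(p,[.7014,.1081,.25,35.6],16),.03)
E
```

```text
[ 0.2688746  -0.59119773  0.24418406 24.45402927]
0.0427,-0.0286,-0.0004,0,0,-0.7,0.03
0.043,-0.0281,-0.0003,0,0,-0.7,0.03
0.0434,-0.0275,-0.0004,0,0,-0.7,0.03
0.0438,-0.027,-0.0004,0,0,-0.7,0.03
0.044,-0.0265,-0.0003,0,0,-0.7,0.03
0.0444,-0.0259,-0.0004,0,0,-0.7,0.03
0.0446,-0.0254,-0.0003,0,0,-0.7,0.03
0.045,-0.0249,-0.0004,0,0,-0.7,0.03
0.0453,-0.0243,-0.0004,0,0,-0.7,0.03
0.0456,-0.0237,-0.0003,0,0,-0.7,0.03
0.0459,-0.0232,-0.0004,0,0,-0.7,0.03
0.0461,-0.0226,-0.0004,0,0,-0.7,0.03
0.0464,-0.022,-0.0003,0,0,-0.7,0.03
0.0467,-0.0215,-0.0004,0,0,-0.7,0.03
0.047,-0.0209,-0.0004,0,0,-0.6,0.03
0.0471,-0.0204,-0.0003,0,0,-0.7,0.03
end [ 0.7014  0.1081  0.25   35.554 ]
```

Call:
drive_tool(deltas=[0.0427,-0.0286,-0.0004,0,0,-0.7,0.03,0.043,-0.0281,-0.0003,0,0,-0.7,0.03,0.0434,-0.0275,-0.0004,0,0,-0.7,0.03,0.0438,-0.027,-0.0004,0,0,-0.7,0.03,0.044,-0.0265,-0.0003,0,0,-0.7,0.03,0.0444,-0.0259,-0.0004,0,0,-0.7,0.03,0.0446,-0.0254,-0.0003,0,0,-0.7,0.03,0.045,-0.0249,-0.0004,0,0,-0.7,0.03,0.0453,-0.0243,-0.0004,0,0,-0.7,0.03,0.0456,-0.0237,-0.0003,0,0,-0.7,0.03,0.0459,-0.0232,-0.0004,0,0,-0.7,0.03,0.0461,-0.0226,-0.0004,0,0,-0.7,0.03,0.0464,-0.022,-0.0003,0,0,-0.7,0.03,0.0467,-0.0215,-0.0004,0,0,-0.7,0.03,0.047,-0.0209,-0.0004,0,0,-0.6,0.03,0.0471,-0.0204,-0.0003,0,0,-0.7,0.03,0,0,0,0,0,0,0.03,0,0,0,0,0,0,0.03], force=20)

```text
t: 2.35
tool_pos: [0.7012, 0.1074, 0.2503]
tool_rot: [0.952, 0.305, -0.001, 0.0]
contact_force: [-0.9, -0.2, 0.1]
finger_gap: 0.0299
```

```bash
python3 - <<'E'
from meas import *; from plan import state
from station import env,optics
f,s=wrist(env,optics); print(state(),s["finger_gap"],s["t"],s["joints"]); pickle.dump(f,open("w1.pkl","wb"))
print(f["T_tool_cam"].round(3),f["camera_matrix"][0,0])
im=f["image"][:,:,::-1].copy(); ax=np.array([.651,.072]); e=np.array([np.cos(np.radians(35.6)),np.sin(np.radians(35.6))])
for r,z in((.062,.153),(.090,.161),(.168,.173),(0,.175)):
    q=proj(f,[*(ax+r*e),z])[0]; print(r,q); 
    if abs(q).max()<2000: cv2.circle(im,tuple(int(x) for x in q),3,(0,255,255),1)
cv2.imwrite("pics/w1.png",im)
E
```

```text
[ 0.70107774  0.1068185   0.25056177 35.51845922] 0.029912255877170855 2.35 [ 7.64757648e-02  2.49496766e-01  1.49850687e+00 -4.08893714e-04
  1.39513781e+00  1.02657033e+00]
[[ 0.001 -0.951 -0.308  0.079]
 [ 1.     0.     0.001 -0.001]
 [-0.001 -0.308  0.951 -0.128]
 [ 0.     0.     0.     1.   ]] 373.30723776531534
0.062 [278.8017568  219.75457556]
0.09 [278.81114952 179.8552287 ]
0.168 [278.83843435  32.44554483]
0 [278.79855588 323.48968901]
```

View pics/w1.png

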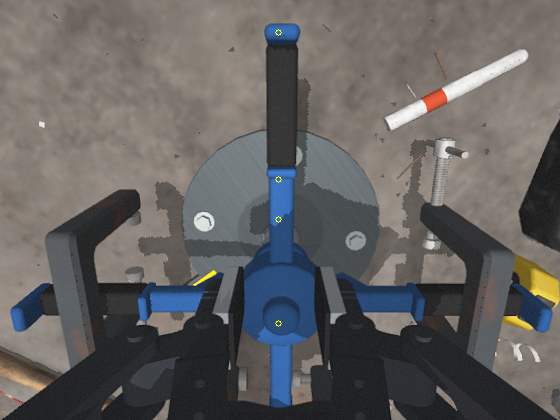

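Markers lie on the bar within ~3 px (≈1.5 mm): cap (281,320), bar (281,220), lip (282,33). Descend and grip the bar.

Call:
drive_tool(deltas=[0,0.001,0.025,0,0,0,0.03,0,0,0.025,0,0,0,0.03,0,0,0.025,0,0,0,0.03,0,0,0.025,0,0,0,0.03,0,0,0,0,0,0,0.03,0,0,0,0,0,0,0,0,0,0,0,0,0,0,0,0,0,0,0,0,0,0,0,0,0,0,0,0], force=20)

```text
t: 3.52
tool_pos: [0.702, 0.1061, 0.1521]
tool_rot: [0.952, 0.305, -0.0, 0.0]
contact_force: [-3.9, -2.2, 1.5]
finger_gap: 0.0155
```

```bash
python3 - <<'E'
from plan import *; from station import env
p=state(); s=env.get_state(); print(p,s["finger_gap"],s["contact_force"],s["t"])
ax=np.array([.651,.072]); d=p[:2]-ax; print(np.hypot(*d),np.degrees(np.arctan2(d[1],d[0])))
# per-row constant body motion: yaw step a about axis at tool (-R,0)
a0=35.6; R=.062
w=[[*(ax+R*np.array([np.cos(t),np.sin(t)])),p[2],np.degrees(t)] for t in np.radians(a0+np.arange(1,21)*6.)]
rows([*(ax+R*np.array([np.cos(np.radians(a0)),np.sin(np.radians(a0))])),p[2],a0],w[:3],0)
E
```

```text
[ 0.7019601   0.10614034  0.15208202 35.54304751] 0.015522503386955187 [-3.93385447 -2.18757688  1.45259575] 3.525
0.06133917376172432 33.819813293015606
-0.0003,-0.0065,-0,0,0,-6,0
-0.0004,-0.0065,-0,0,0,-6,0
-0.0003,-0.0064,-0,0,0,-6,0
end [ 0.6878  0.1219  0.1521 53.6   ]
```

Call:
drive_tool(deltas=[-0.0001,-0.003,0,0,0,-3,0,-0.0003,-0.0054,0,0,0,-5,0,-0.0003,-0.0065,0,0,0,-6,0,-0.0003,-0.0065,0,0,0,-6,0,-0.0003,-0.0065,0,0,0,-6,0,-0.0003,-0.0065,0,0,0,-6,0,-0.0003,-0.0065,0,0,0,-6,0,-0.0003,-0.0065,0,0,0,-6,0,-0.0003,-0.0065,0,0,0,-6,0,-0.0003,-0.0065,0,0,0,-6,0])

```text
t: 4.78
tool_pos: [0.6509, 0.1318, 0.1521]
tool_rot: [0.696, 0.718, 0.0, 0.002]
contact_force: [-0.1, -4.7, -2.2]
finger_gap: 0.0154
```

```bash
python3 - <<'E'
from plan import *; from station import env
p=state(); s=env.get_state(); print(p,s["finger_gap"],s["contact_force"],s["ft_torque"],s["t"],s["joints"])
d=p[:2]-[.651,.072]; print(np.hypot(*d),np.degrees(np.arctan2(d[1],d[0])))
E
```

```text
[ 0.65092268  0.13179159  0.15208206 91.70654715] 0.015381093691005814 [-0.13840168 -4.74360633 -2.22846202] [-0.74304247 -0.08726482 -0.29596267] 4.775 [ 0.11970995  0.22343336  1.69863462 -0.00198761  1.21689078  0.0906092 ]
0.05979164062538968 90.07409608729145
```

Call:
drive_tool(deltas=[-0.0003,-0.0065,0,0,0,-6,0,-0.0003,-0.0065,0,0,0,-6,0,-0.0003,-0.0065,0,0,0,-6,0,-0.0003,-0.0065,0,0,0,-6,0,-0.0003,-0.0065,0,0,0,-6,0,-0.0003,-0.0065,0,0,0,-6,0,-0.0003,-0.0065,0,0,0,-6,0,-0.0003,-0.0065,0,0,0,-6,0,-0.0003,-0.0065,0,0,0,-6,0,-0.0003,-0.0065,0,0,0,-6,0,-0.0003,-0.0054,0,0,0,-5,0,-0.0001,-0.0033,0,0,0,-3,0,0,-0.0027,0,0,0,-2.6,0,0,0,0,0,0,0,0,0,0,0,0,0,0,0])

```text
t: 6.65
tool_pos: [0.5943, 0.0895, 0.1521]
tool_rot: [0.155, 0.988, -0.0, 0.003]
contact_force: [4.5, -2.9, -3.6]
finger_gap: 0.0156
```

```bash
python3 - <<'E'
from plan import *; from meas import *; from station import env,optics
p=state(); s=env.get_state(); print(p,s["finger_gap"],s["contact_force"],s["t"])
d=p[:2]-[.651,.072]; print(np.hypot(*d),np.degrees(np.arctan2(d[1],d[0])))
f=optics.grab_frame("top"); pickle.dump(f,open("top1.pkl","wb")); cv2.imwrite("pics/top1.png",cv2.resize(f["image"][110:300,180:370,::-1],None,fx=3,fy=3))
Q=blue(f,np.array([.651,.072]),.173); r=np.linalg.norm(Q,axis=1); a=np.degrees(np.arctan2(Q[:,1],Q[:,0]))%360
for c in (162,252,342,72):
    q=(r>.15)&(r<.18)&(abs((a-c+180)%360-180)<20); print(c,q.sum(),a[q].mean() if q.sum() else 0,r[q].mean() if q.sum() else 0)
E
```

```text
[5.94306529e-01 8.95291419e-02 1.52127030e-01 1.62162005e+02] 0.015601384636488252 [ 4.53646988 -2.94764616 -3.61001199] 6.65
0.05934155754042004 162.81883333707637
162 0 0 0
252 20 252.434334059525 0.16657606193799482
342 23 342.4345217057715 0.16618778598478987
72 20 72.43818285130217 0.1669615932618606
```

View pics/top1.png

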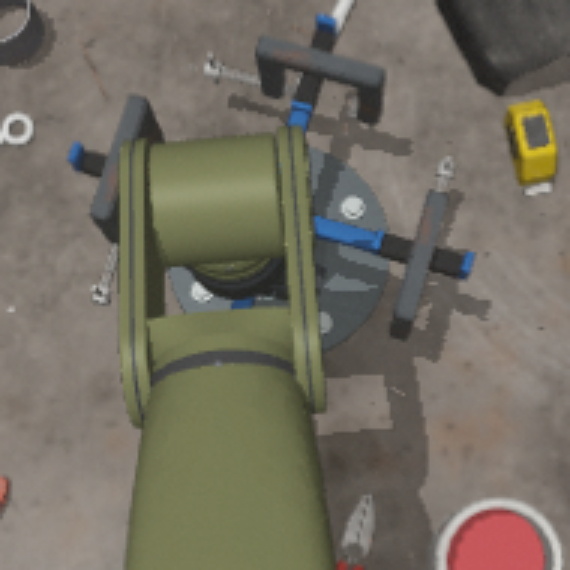

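Top view: arms at 252.4/342.4/72.4°, so empty arm is at 162.4° vs pointer 162.1–162.5°; three clamps still hung. Release, rise, go over the clamp.

```bash
python3 - <<'E'
from plan import *
p=state(); q=p.copy(); q[2]=.30
rows(q,line(q,[.485,-.302,.30,120],12),.045)
E
```

```text
-0.0013,-0.0338,-0,0,0,3.5,0.045
-0.0034,-0.0337,-0,0,0,3.5,0.045
-0.0055,-0.0335,-0,0,0,3.5,0.045
-0.0074,-0.033,-0,0,0,3.6,0.045
-0.0096,-0.0325,-0,0,0,3.5,0.045
-0.0114,-0.0319,-0,0,0,3.5,0.045
-0.0135,-0.0311,-0,0,0,3.5,0.045
-0.0153,-0.0302,-0,0,0,3.5,0.045
-0.0171,-0.0292,-0,0,0,3.5,0.045
-0.0188,-0.0282,-0,0,0,3.5,0.045
-0.0206,-0.0269,-0,0,0,3.5,0.045
-0.0221,-0.0256,-0,0,0,3.6,0.045
end [  0.485  -0.302   0.3   119.961]
```

Call:
drive_tool(deltas=[0,0,0,0,0,0,0.03,0,0,0,0,0,0,0.03,0,0,0,0,0,0,0.03,0,0,-0.02,0,0,0,0.03,0,0,-0.04,0,0,0,0.03,0,0,-0.05,0,0,0,0.03,0,0,-0.038,0,0,0,0.03])

```text
t: 7.58
tool_pos: [0.593, 0.0902, 0.3037]
tool_rot: [0.155, 0.988, 0.001, 0.002]
contact_force: [0.1, -0.6, -0.1]
finger_gap: 0.0299
```

Call:
drive_tool(deltas=[-0.0013,-0.0338,0,0,0,3.5,0.045,-0.0034,-0.0337,0,0,0,3.5,0.045,-0.0055,-0.0335,0,0,0,3.5,0.045,-0.0074,-0.033,0,0,0,3.6,0.045,-0.0096,-0.0325,0,0,0,3.5,0.045,-0.0114,-0.0319,0,0,0,3.5,0.045,-0.0135,-0.0311,0,0,0,3.5,0.045,-0.0153,-0.0302,0,0,0,3.5,0.045,-0.0171,-0.0292,0,0,0,3.5,0.045,-0.0188,-0.0282,0,0,0,3.5,0.045,-0.0206,-0.0269,0,0,0,3.5,0.045,-0.0221,-0.0256,0,0,0,3.6,0.045,0,0,0,0,0,0,0.045,0,0,0,0,0,0,0.045])

```text
t: 9.32
tool_pos: [0.4833, -0.301, 0.3002]
tool_rot: [0.5, 0.866, 0.0, 0.001]
contact_force: [-0.1, 0.4, -0.9]
finger_gap: 0.045
```

```bash
python3 - <<'E'
from meas import *; from plan import state
from station import env,optics
f,s=wrist(env,optics); print(state()); pickle.dump(f,open("w2.pkl","wb"))
print(proj(f,[.485,-.302,.152]),proj(f,[.455,-.249,.152]))
cv2.imwrite("pics/w2.png",f["image"][:,:,::-1])
g=optics.grab_frame("top"); pickle.dump(g,open("top2.pkl","wb"))
ax=np.array([.651,.072]); print(pointer(g,ax)); print([(x[0],x[3],x[4]) for x in arms(g,ax)])
E
```

```text
[  0.48344045  -0.30072137   0.29998401 120.01473544]
[[279.61563429 200.99644863]] [[280.42082173 119.88599711]]
(array([0.54014979, 0.10634633]), np.float64(162.784691780363), np.float64(164.69263350349016), np.float64(0.1480708953490803))
[(np.float64(-17.7), np.float64(-17.6), np.float64(0.1662)), (np.float64(72.3), np.float64(72.4), np.float64(0.1672)), (np.float64(162.3), np.float64(162.5), np.float64(0.1671)), (np.float64(252.3), np.float64(252.3), np.float64(0.1664))]
```

View pics/w2.png

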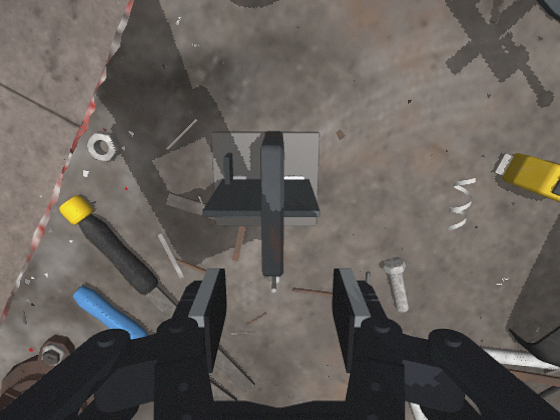

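Wrist view: clamp frame spans column 262–284, rows 132–275, aligned with image vertical (tool x); upright crosses at rows ~178–215; handle tip at (274,290). Localise the grip point.

```bash
python3 - <<'E'
from meas import *
f=pickle.load(open("w2.pkl","rb")); g=pickle.load(open("top2.pkl","rb")); f0=pickle.load(open("top0.pkl","rb"))
C=-f["R"].T@f["t"]; e=np.array([-.5,.866]); n=np.array([.866,.5]); p0=np.array([.4834,-.3007])
for uv,z in [((272.5,132),.152),((272.5,145),.152),((272.5,275),.152),((262,160),.152),((284,160),.152),((263,260),.152),((282,260),.152),((205,213),.130),((319,215),.130),((274,290),.08)]:
    P=onz(f,uv,z)[0,:2]; d=P-p0; print(uv,z,P.round(4),"along tool x %.4f  tool y %.4f"%(d@e,d@n))
# top view frame ends
for uv in ((403.7,256.2),(400.5,253),(448.7,230)): 
    P=onz(f0,uv,.152)[0,:2]; d=P-p0; print("top",uv,"tool x %.4f y %.4f"%(d@e,d@n))
# column grey profiles in the wrist picture
im=cv2.cvtColor(f["image"],cv2.COLOR_RGB2GRAY)
print("col272",[(r,int(im[r,268:277].mean())) for r in range(124,156,2)]); print([(r,int(im[r,268:277].mean())) for r in range(262,296,2)])
print("row165",im[165,254:294:2],"row240",im[240,254:294:2])
E
```

```text
(272.5, 132) 0.152 [ 0.4543 -0.2593] along tool x 0.0504  tool y -0.0045
(272.5, 145) 0.152 [ 0.459  -0.2675] along tool x 0.0410  tool y -0.0045
(272.5, 275) 0.152 [ 0.5118 -0.36  ] along tool x -0.0655  tool y -0.0051
(262, 160) 0.152 [ 0.4577 -0.281 ] along tool x 0.0299  tool y -0.0124
(284, 160) 0.152 [ 0.4719 -0.2728] along tool x 0.0299  tool y 0.0040
(263, 260) 0.152 [ 0.4983 -0.352 ] along tool x -0.0519  tool y -0.0127
(282, 260) 0.152 [ 0.5117 -0.3443] along tool x -0.0519  tool y 0.0027
(205, 213) 0.13 [ 0.4392 -0.3481] along tool x -0.0189  tool y -0.0620
(319, 215) 0.13 [ 0.5233 -0.3016] along tool x -0.0207  tool y 0.0341
(274, 290) 0.08 [ 0.5397 -0.4078] along tool x -0.1209  tool y -0.0048
top (403.7, 256.2) tool x 0.0589 y 0.0014
top (400.5, 253) tool x 0.0613 y 0.0120
top (448.7, 230) tool x -0.0722 y -0.0043
col272 [(124, 120), (126, 123), (128, 125), (130, 111), (132, 41), (134, 45), (136, 43), (138, 44), (140, 44), (142, 44), (144, 44), (146, 69), (148, 78), (150, 84), (152, 89), (154, 88)]
[(262, 60), (264, 60), (266, 60), (268, 61), (270, 62), (272, 61), (274, 58), (276, 76), (278, 106), (280, 107), (282, 115), (284, 103), (286, 100), (288, 113), (290, 152), (292, 133), (294, 122)]
row165 [ 85  86  85  65  93  91  90  90  90  90  91  89  90  78  67 124 139 138
 139 139] row240 [143 143 137 136  67  62  62  64  61  70  67  63  66  55  51 119 129 125
 124 125]
```

```bash
python3 - <<'E'
from meas import *; from plan import *
f=pickle.load(open("w2.pkl","rb")); e=np.array([-.5,.866]); n=np.array([.866,.5]); p0=np.array([.4834,-.3007])
g=p0-.022*e-.0046*n; print("grip",g)
for nm,cx,z in(("anvil leg bottom",-61,.043),("anvil top",-61,.152),("handle-leg top",41,.152),("T end",104,.054),("flat-",-35,.152)): print(nm,proj(f,[*(g-cx/1000*e),z]).round(0))
p=state(); rows(p,line(p,[*g,.20,120],3),.045); rows([*g,.2,120],line([*g,.2,120],[*g,.146,120],3),.045)
E
```

```text
grip [ 0.4904164 -0.322052 ]
anvil leg bottom [[274. 132.]]
anvil top [[272. 148.]]
handle-leg top [[273. 272.]]
T end [[274. 282.]]
flat- [[273. 182.]]
-0.0074,-0.0016,0.0333,0,0,0,0.045
-0.0073,-0.0016,0.0332,0,0,0,0.045
-0.0074,-0.0016,0.0333,0,0,0,0.045
end [  0.4904  -0.3221   0.2    120.0345]
0,0,0.018,0,0,-0,0.045
0,0,0.018,0,0,-0,0.045
0,0,0.018,0,0,-0,0.045
end [  0.4904  -0.3221   0.146  120.    ]
```

Predicted rows (132, 148, 272) match seen (131, 146, 275). Descend and grip.

Call:
drive_tool(deltas=[-0.0075,-0.0016,0.0333,0,0,0,0.045,-0.0075,-0.0016,0.0333,0,0,0,0.045,-0.0075,-0.0016,0.0333,0,0,0,0.045,0,0,0.018,0,0,0,0.045,0,0,0.018,0,0,0,0.045,0,0,0.018,0,0,0,0.045,0,0,0,0,0,0,0.045,0,0,0,0,0,0,0.045])

```text
t: 10.42
tool_pos: [0.4906, -0.3235, 0.146]
tool_rot: [0.5, 0.866, -0.0, 0.001]
contact_force: [-0.1, 0.1, 0.1]
finger_gap: 0.0449
```

Call:
drive_tool(deltas=[0,0,0,0,0,0,0.01,0,0,0,0,0,0,0.01,0,0,0,0,0,0,0.01,0,0,0,0,0,0,0.01,0,0,0,0,0,0,0.01,0,0,0,0,0,0,0.01], force=70)

```text
t: 11.18
tool_pos: [0.4906, -0.3238, 0.1465]
tool_rot: [0.5, 0.866, -0.0, 0.001]
contact_force: [-1.5, 0.3, 5.2]
finger_gap: 0.0166
```

Call:
drive_tool(deltas=[0,0,-0.01,0,0,0,0.01,0,0,-0.02,0,0,0,0.01,0,0,-0.03,0,0,0,0.01,0,0,-0.035,0,0,0,0.01,0,0,-0.035,0,0,0,0.01,0,0,-0.035,0,0,0,0.01,0,0,-0.02,0,0,0,0.01,0,0,0,0,0,0,0.01,0,0,0,0,0,0,0.01])

```text
t: 12.3
tool_pos: [0.4896, -0.3227, 0.328]
tool_rot: [0.5, 0.866, 0.0, -0.002]
contact_force: [-0.7, -0.5, -8.2]
finger_gap: 0.0165
```

```bash
python3 - <<'E'
from meas import *; from plan import *; from station import env,optics
p=state(); s=env.get_state(); print(p,s["finger_gap"],s["contact_force"],s["ft_torque"],s["joints"])
f=optics.grab_frame("scene"); cv2.imwrite("pics/s2.png",f["image"][:,:,::-1])
f,_=wrist(env,optics); pickle.dump(f,open("w3.pkl","wb"));cv2.imwrite("pics/w3.png",f["image"][:,:,::-1])
E
```

```text
[  0.48958688  -0.32274837   0.32796017 119.95575345] 0.016534178907526124 [-0.72428489 -0.47374731 -8.2151501 ] [-0.05292878  0.00116833 -0.02519714] [-6.74375110e-01 -5.24270046e-02  1.69378492e+00  1.81524537e-05
  1.50381339e+00 -1.19720504e+00]
```

View pics/w3.png

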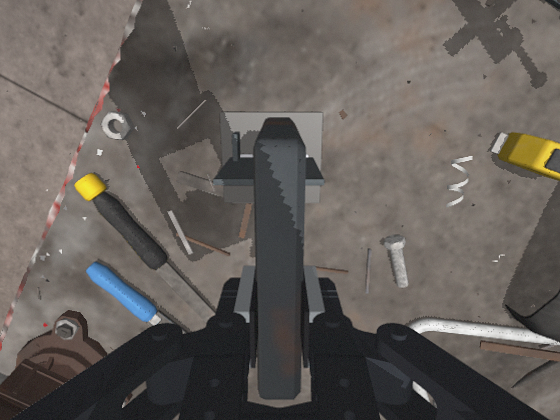

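Clamp is held, 8.2 N (0.84 kg), hangs level; dark anvil face rows 118–138, top from ~138; work piece stays. Check the clamp's offset in hand and plan the transfer.

```bash
python3 - <<'E'
from meas import *; from plan import *
f=pickle.load(open("w3.pkl","rb")); p=state(); e=np.array([np.cos(np.radians(p[3])),np.sin(np.radians(p[3]))]); n=np.array([e[1],-e[0]])
for c in(-.003,0,.003):
  zc=p[2]-.0055
  print(c,[proj(f,[*(p[:2]+(c+.061)*e),zc+dz]).round(1)[0] for dz in(.011,-.099)])
im=cv2.cvtColor(f["image"],cv2.COLOR_RGB2GRAY); print([(r,int(im[r,274:286].mean())) for r in range(110,150,2)])
ax=np.array([.651,.072]); a=162.4; u=np.array([np.cos(np.radians(a)),np.sin(np.radians(a))])
t=np.array([-u[1],u[0]]) # ccw: clamp +x ; tool x = -t
seat=ax+.130*u; g=seat+.004*t; print("seat",seat,"grip target",g)  # arm centre at clamp x=-4
yaw=a-90; q=[*g,.33,yaw]; rows(p,line(p,q,15),.01)
E
```

```text
-0.003 [array([278.4, 159.3]), array([278.8, 128.4])]
0 [array([278.4, 150.3]), array([278.8, 123.3])]
0.003 [array([278.4, 141. ]), array([278.8, 118.3])]
[(110, 127), (112, 111), (114, 153), (116, 158), (118, 46), (120, 43), (122, 47), (124, 46), (126, 43), (128, 44), (130, 45), (132, 44), (134, 44), (136, 44), (138, 49), (140, 65), (142, 71), (144, 77), (146, 76), (148, 86)]
seat [0.52708521 0.11130809] grip target [0.52587573 0.10749532]
0.0236,0.0164,-0.0002,0,0,3.2,0.01
0.0246,0.0151,-0.0001,0,0,3.1,0.01
0.0253,0.0137,-0.0002,0,0,3.2,0.01
0.026,0.0123,-0.0002,0,0,3.2,0.01
0.0267,0.0108,-0.0001,0,0,3.2,0.01
0.0272,0.0094,-0.0002,0,0,3.1,0.01
0.0277,0.0078,-0.0001,0,0,3.2,0.01
0.0281,0.0063,-0.0002,0,0,3.2,0.01
0.0284,0.0046,-0.0002,0,0,3.1,0.01
0.0286,0.0032,-0.0001,0,0,3.2,0.01
0.0287,0.0015,-0.0002,0,0,3.2,0.01
0.0288,-0,-0.0002,0,0,3.1,0.01
0.0287,-0.0016,-0.0001,0,0,3.2,0.01
0.0286,-0.0032,-0.0002,0,0,3.2,0.01
0.0284,-0.0049,-0.0001,0,0,3.2,0.01
end [ 0.5258  0.1075  0.33   72.353 ]
```

Clamp sits 3 mm toward the anvil in the jaws; correct for it (−3 mm tool x on the last row).

Call:
drive_tool(deltas=[0.0236,0.0164,0,0,0,3.2,0.01,0.0246,0.0151,0,0,0,3.1,0.01,0.0253,0.0137,0,0,0,3.2,0.01,0.026,0.0123,0,0,0,3.2,0.01,0.0267,0.0108,0,0,0,3.2,0.01,0.0272,0.0094,0,0,0,3.1,0.01,0.0277,0.0078,0,0,0,3.2,0.01,0.0281,0.0063,0,0,0,3.2,0.01,0.0284,0.0046,0,0,0,3.1,0.01,0.0286,0.0032,0,0,0,3.2,0.01,0.0287,0.0015,0,0,0,3.2,0.01,0.0288,0,0,0,0,3.1,0.01,0.0287,-0.0016,0,0,0,3.2,0.01,0.0286,-0.0032,0,0,0,3.2,0.01,0.0254,-0.0049,-0.002,0,0,3.2,0.01,0,0,0,0,0,0,0.01,0,0,0,0,0,0,0.01,0,0,0,0,0,0,0.01])

```text
t: 14.65
tool_pos: [0.5256, 0.1033, 0.3316]
tool_rot: [0.807, 0.59, -0.0, -0.0]
contact_force: [0.5, -0.0, -7.8]
finger_gap: 0.0164
```

```bash
python3 - <<'E'
from meas import *; from plan import *; from station import env,optics
p=state(); s=env.get_state(); print(p,s["finger_gap"],s["contact_force"],s["t"])
f,_=wrist(env,optics); im=f["image"][:,:,::-1].copy()
ax=np.array([.651,.072]); a=np.radians(162.4); u=np.array([np.cos(a),np.sin(a)]); t=np.array([-u[1],u[0]])
for r,o,z in((.130,0,.155),(.168,0,.173),(.09,0,.161)):
    q=proj(f,[*(ax+r*u+o*t),z])[0]; print(r,q); cv2.circle(im,tuple(int(x) for x in q),4,(0,255,255),1)
cv2.imwrite("pics/w4.png",im)
print("err to target",(p[:2]-(ax+.13*u+.007*t))@np.c_[u,t])
E
```

```text
[ 0.52560773  0.10330447  0.33163952 72.30968906] 0.01635673371320001 [ 0.48024886 -0.02448588 -7.83513705] 14.65
0.13 [277.88434765 180.32294383]
0.168 [229.74509671 185.58013562]
0.09 [326.60064295 181.94875778]
err to target [-0.00101173  0.00107572]
```

View pics/w4.png

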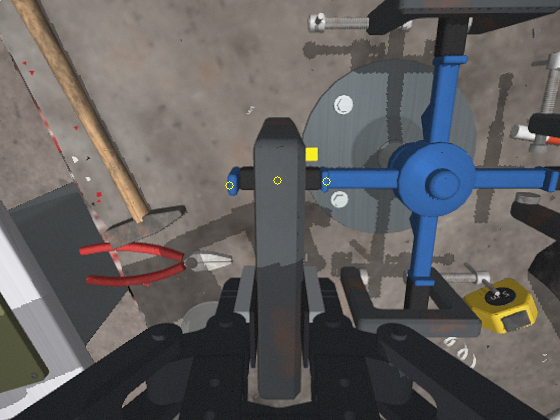

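View: clamp over arm; lip seen near (235,180), shoulder (323,179), a few px above prediction. Quantify with the blue mask.

```bash
python3 - <<'E'
from meas import *; from plan import *; from station import env,optics
p=state(); f,_=wrist(env,optics); hsv=cv2.cvtColor(f["image"],cv2.COLOR_RGB2HSV); m=cv2.inRange(hsv,(100,120,50),(125,255,255))
th=np.radians(p[3]); e=np.array([np.cos(th),np.sin(th)]); n=np.array([e[1],-e[0]])
def rep(nm,r0,r1,c0,c1,z):
    v,u=np.nonzero(m[r0:r1,c0:c1]); P=onz(f,np.c_[u+c0,v+r0],z)[:,:2]-p[:2]; X=P@e;Y=P@n
    print(nm,len(v),"toolx mean %.4f [%.4f %.4f] tooly mean %.4f [%.4f %.4f]"%(X.mean(),*np.percentile(X,[3,97]),Y.mean(),*np.percentile(Y,[3,97])))
rep("lip",160,205,220,245,.173); rep("bar",160,200,332,390,.153); rep("shoulder",160,200,316,330,.161)
im=cv2.cvtColor(f["image"],cv2.COLOR_RGB2GRAY)
print([(r,int(im[r,272:284].mean())) for r in range(110,150,2)]); print("cols row200",[(c,int(im[200,c])) for c in range(248,310,2)])
E
```

```text
lip 264 toolx mean 0.0115 [0.0019 0.0214] tooly mean -0.0361 [-0.0403 -0.0321]
bar 1148 toolx mean 0.0100 [0.0018 0.0181] tooly mean 0.0689 [0.0456 0.0913]
shoulder 208 toolx mean 0.0107 [0.0013 0.0197] tooly mean 0.0374 [0.0341 0.0410]
[(110, 124), (112, 126), (114, 127), (116, 133), (118, 47), (120, 48), (122, 49), (124, 49), (126, 45), (128, 48), (130, 47), (132, 47), (134, 46), (136, 47), (138, 53), (140, 69), (142, 75), (144, 80), (146, 76), (148, 88)]
cols row200 [(248, 122), (250, 124), (252, 108), (254, 78), (256, 91), (258, 95), (260, 95), (262, 94), (264, 95), (266, 95), (268, 97), (270, 92), (272, 94), (274, 95), (276, 95), (278, 92), (280, 94), (282, 93), (284, 91), (286, 94), (288, 94), (290, 91), (292, 92), (294, 92), (296, 88), (298, 62), (300, 74), (302, 76), (304, 76), (306, 113), (308, 95)]
```

Call:
drive_tool(deltas=[0.0036,0.001,0,0,0,0,0.01,0,0,0.015,0,0,0,0.01,0,0,0.025,0,0,0,0.01,0,0,0.025,0,0,0,0.01,0,0,0.02,0,0,0,0.01,0,0,0.02,0,0,0,0.01,0,0,0.02,0,0,0,0.01,0,0,0.02,0,0,0,0.01,0,0,0.008,0,0,0,0.01,0,0,0,0,0,0,0.01,0,0,0,0,0,0,0.01])

```text
t: 16.12
tool_pos: [0.5285, 0.1073, 0.1803]
tool_rot: [0.807, 0.59, 0.001, 0.001]
contact_force: [-0.5, 0.4, -7.2]
finger_gap: 0.0169
```

```bash
python3 - <<'E'
from meas import *; from plan import *; from station import env,optics
p=state(); s=env.get_state(); print(p,s["finger_gap"],s["contact_force"],s["ft_torque"],s["t"])
f,_=wrist(env,optics); cv2.imwrite("pics/w5.png",f["image"][:,:,::-1]); pickle.dump(f,open("w5.pkl","wb"))
E
```

```text
[ 0.52854813  0.10725343  0.18033017 72.35473904] 0.016858830949890373 [-0.49349785  0.37673528 -7.22771439] [ 0.01271487 -0.0045962   0.01876544] 16.125
```

View pics/w5.png

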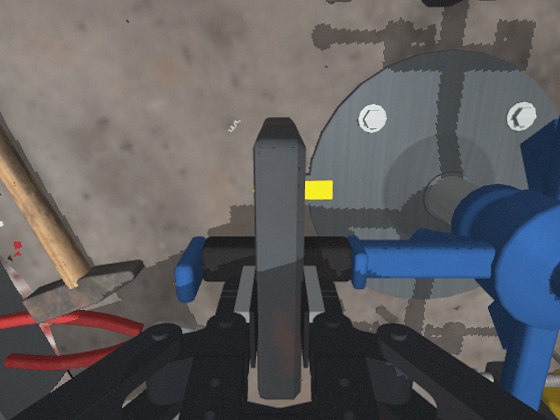

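Clamp (cols 255–304) hangs midway between lip (~200) and shoulder (~352), arm inside the mouth, no side contact. Lower onto the seat.

Call:
drive_tool(deltas=[0,0,0.003,0,0,0,0.01,0,0,0.003,0,0,0,0.01,0,0,0.0015,0,0,0,0.01,0,0,0.001,0,0,0,0.01,0,0,0,0,0,0,0.01,0,0,0,0,0,0,0.01])

```text
t: 16.92
tool_pos: [0.528, 0.1072, 0.1716]
tool_rot: [0.807, 0.59, 0.0, 0.0]
contact_force: [-4.8, -0.6, 0.0]
finger_gap: 0.0165
```

Weight is now on the seat (Fz −8→0 N at the expected height). Open just to 28 mm, then rise.

Call:
drive_tool(deltas=[0,0,0,0,0,0,0.02,0,0,0,0,0,0,0.024,0,0,0,0,0,0,0.028,0,0,0,0,0,0,0.028,0,0,0,0,0,0,0.028,0,0,-0.005,0,0,0,0.028,0,0,-0.01,0,0,0,0.028,0,0,-0.02,0,0,0,0.028,0,0,-0.04,0,0,0,0.028,0,0,-0.05,0,0,0,0.028,0,0,0,0,0,0,0.028], force=20)

```text
t: 18.3
tool_pos: [0.5303, 0.1074, 0.3036]
tool_rot: [0.807, 0.59, 0.005, 0.003]
contact_force: [0.4, -0.5, 0.4]
finger_gap: 0.0282
```

```bash
python3 - <<'E'
from plan import *
p=state(); print(p); rows(p,line(p,[.42,-.35,.33,72.4],10),.028)
E
```

```text
[ 0.53034694  0.1074269   0.30357388 72.35558833]
-0.0469,0.0033,-0.0026,0,0,-0,0.028
-0.047,0.0034,-0.0027,0,0,-0,0.028
-0.0469,0.0033,-0.0026,0,0,-0,0.028
-0.0469,0.0034,-0.0027,0,0,-0,0.028
-0.047,0.0033,-0.0026,0,0,-0,0.028
-0.0469,0.0034,-0.0027,0,0,-0,0.028
-0.0469,0.0033,-0.0026,0,0,-0,0.028
-0.047,0.0034,-0.0026,0,0,-0,0.028
-0.0469,0.0033,-0.0027,0,0,-0,0.028
-0.047,0.0034,-0.0026,0,0,-0,0.028
end [ 0.42   -0.35    0.33   72.3556]
```

Move aside for a clear top view.

Call:
drive_tool(deltas=[-0.047,0.0033,-0.0026,0,0,0,0.028,-0.047,0.0033,-0.0026,0,0,0,0.028,-0.047,0.0033,-0.0026,0,0,0,0.028,-0.047,0.0033,-0.0026,0,0,0,0.028,-0.047,0.0033,-0.0026,0,0,0,0.028,-0.047,0.0033,-0.0026,0,0,0,0.028,-0.047,0.0033,-0.0026,0,0,0,0.028,-0.047,0.0033,-0.0026,0,0,0,0.028,-0.047,0.0033,-0.0026,0,0,0,0.028,-0.047,0.0033,-0.0026,0,0,0,0.028,0,0,0,0,0,0,0.028,0,0,0,0,0,0,0.028])

```text
t: 19.8
tool_pos: [0.4167, -0.3504, 0.3216]
tool_rot: [0.807, 0.59, 0.0, -0.0]
contact_force: [-0.2, 0.6, 0.7]
finger_gap: 0.028
```

```bash
python3 - <<'E'
from meas import *; from station import env,optics
g=optics.grab_frame("top"); s=env.get_state(); print(s["t"],s["contact_force"])
ax=np.array([.651,.072]); print(pointer(g,ax)); print([(x[0],x[3],x[4]) for x in arms(g,ax)])
cv2.imwrite("pics/top3.png",cv2.resize(g["image"][105:325,130:420,::-1],None,fx=2.7,fy=2.7,interpolation=cv2.INTER_CUBIC))
E
```

```text
19.85 [ 0.06072186  0.63192641 -0.33759467]
(array([0.53853878, 0.10666855]), np.float64(162.86697904699696), np.float64(164.3029159406651), np.float64(0.1480708953490803))
[(np.float64(-17.6), np.float64(-17.6), np.float64(0.1662)), (np.float64(72.4), np.float64(72.5), np.float64(0.1669)), (np.float64(162.4), np.float64(162.4), np.float64(0.1668)), (np.float64(252.4), np.float64(252.1), np.float64(0.1665))]
```

View pics/top3.png

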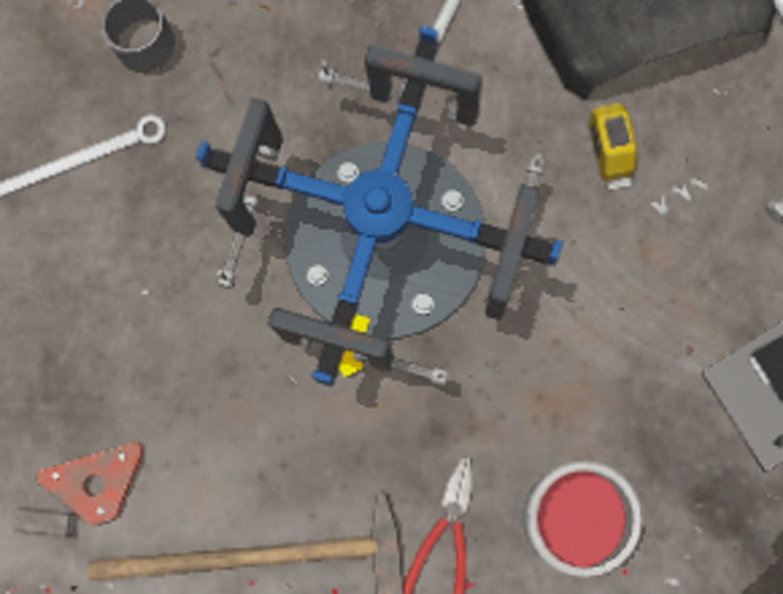

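All four clamps hang, and the new one sits between shoulder and lip. The arm reads 162.4° against the pointer's 162.1–162.5°, measured before the clamp partly hid it. Tin, tape and magnet look unmoved. Handing in.

```bash
python3 -c "
from station import env
print(env.finish_job())"
```

```text
the job is handed in; nothing more can be done
None
```

I turned the carousel about 127° counter-clockwise by gripping the bare arm's bar. Then I lifted the clamp off the work piece, hung it by its back on that arm with its handle counter-clockwise like the others, and backed the robot clear. I handed the job in at about 20 s of the 72 s allowed.

**Carousel:** In the last top view the arm was at 162.4°. The pointer measured 162.1–162.5° at the start, when it was in clear view. Later readings of 162.8–164.7°, taken with the pointer partly hidden, were less reliable.

**Clamps:** All four hang on their arms. The new one sits between shoulder and lip, and its weight came off the gripper at the expected seat height.

**Other objects:** The tin, tape measure and magnet look unmoved, judged by eye. The work piece looked undisturbed right after the lift but is only partly in the last picture, and I did not re-measure any of the four.

**Disagreement:** The wrist camera put the arm about 3 mm from where the top camera did. I corrected the placing to the wrist reading before lowering, so the arm ended about 4 mm off the clamp's balance point, well inside the mouth.

**Forces:** The wrist readings I saw stayed under about 10 N; they are only reported at the end of each move.

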